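# Take the spent cartridge off the worktop water filter

### The arm

A 7-joint arm with a two-finger parallel gripper is mounted at the origin on the work surface. World frame = base frame: x ahead of the robot, y to its left, z up, the work surface at z = 0. Lengths are in m, angles in rad, forces in N, time in s.
With the tool pointing down it reaches from about 0.425 to 0.95 m from the base axis. Payload 16.7 kg.
Tool frame: the origin (TCP) lies at the very end of the fingers, on their centre line; the grasp point (between the pads) lies 19 mm behind it; z points along the fingers, y is the line along which they close (so a half turn about z gives the same grasp; the last joint's range is limited). The gripper opens to 94 mm and grips with 3 to 60 N. Pads are 16 mm wide; open, the fingers measure 119 mm over their backs; the gripper's body (75 mm by 177 mm) begins 78 mm behind the grasp point.
Start: joints at [0.986, 0.426, 0.074, 1.606, -0.034, 1.111, -0.067], TCP at [0.285, -0.612, 0.205] pointing down, gripper open.
Joint ranges: [-2.85, 2.85], [-0.5, 2.14], [-1.23, 1.37], [0.21, 2.46], [-1.02, 4.16], [0.16, 2.05], [-2.73, 2.73]. Speed limits (rad/s): [1.89, 1.89, 2.39, 2.39, 3.01, 3.01, 3.01].

### API

Orientations are given as a unit quaternion [x, y, z, w].
In Python, from bench import get_state, grab_frame, calibration, hand_in gives the robot as it stands.
- The arm moves only by the tool apply_moves, never from a script. Its argument "series" is a list of rows, each an object with "slide": the shift along the tool's x, y, z in mm, a list of three; "yaw": the turn about the tool's z in rad; "grip": the closure, from -1 (fully open) to 1 (shut), so that 0 is half open. A call has 1 to 10 rows; each row shifts and turns the commanded pose from where the row before left it, along the tool's axes as they then stand; what a row does not reach is not made up. A row lasts 1/12 s, in which the tool goes at most 41.7 mm and 7.16 degrees, less where a joint would pass 70% of its speed; a pose out of reach is approached as far as the arm can. A call with a gripper value outside its range is refused whole. The fingers move at their own pace and stop on an object; the grip force is fixed at half the most. Time passes only in rows, so rows that do not move let the fingers close. It gives the time, the measured TCP pose, the force, the opening and the grip force at its end, in the units of the state.
- get_state(): the state, without advancing time (a new reading comes with each control period).
- grab_frame(name): name is "scene" or "top" or "wrist"; returns the picture (480x640x3 uint8, red, green, blue); there is no depth.
- calibration(name): a dict with "camera_matrix" (3x3 intrinsics, pixels), "world_from_camera" (4x4, takes a point from camera to world coordinates); the wrist camera has in their place "T_tool_cam" (4x4, takes a point from camera to tool coordinates, whose origin is the TCP and whose axes are the flange's). Camera axes: x right, y up, looking along -z (the intrinsics and any distortion apply to the point x, -y, -z); pixel columns grow to the right and rows downward; lengths in m; the calibration is good to about 2 mm. A picture is of the moment at which its call begins: read the wrist's pose just before it. calibration takes no time and is no camera call.
- hand_in(): hands the job in; it is judged then, once.
The state is a dict: "t": time; "q": joint angles; "joint_vel": joint speeds; "effort": joint torques, N m; "eef_pos": TCP position; "ee_rot": TCP orientation; "ft_force": force on the tool from outside, world axes, zero at the start; "torque": the same for the moment, N m; "width": opening from 0.0 (shut) to 1.0 (fully open); "gripper_force": force on a finger pad.
Only numpy, scipy, OpenCV 4.12 (cv2) and the standard library are available. Lean on these libraries where they do the work, as an engineer would, in place of code of your own. Each camera call takes 0.05 s, during which the arm holds its last target. There are 200 camera calls.

### The job

Take the spent grey-capped cartridge off the water filter: press the red release button fully down (it stays down), twist the cartridge anticlockwise by its grip bar, feeling with light upward pulls for the place where its lugs come free, lift it off and stand it gently upright in the middle of the green tray, released. Never force it: do not press hard on the unit, do not twist or pull the cartridge hard against its mount, and leave everything else on the worktop where it is.

Things in the scene. Friction and masses are not known exactly. Their poses are not given: they have to be found in the camera images.
- mount: round white filter housing, 120 mm wide, 76 mm tall, fixed to the worktop, with a steel collar on top and a boss with the red button on its -x side. Origin on the cartridge's axis at worktop height, z up; its x axis points from the button to the cartridge axis. The unit must not bear more than 50 N from the cartridge or from the robot
- seat (a point): fixed point where the seated cartridge's underside centre rests, 20 mm above the worktop. Seated, the cartridge has 2 to 3 mm of sideways play and about 3 mm of upward play before its lugs touch the collar above; once the lugs are in the gaps it lifts straight out, clear after 60 mm. It turns easily when unlocked
- collar_top (a point): fixed point on the axis at the collar's upper face, 76 mm up. The collar, hidden under the cap, has two opposite gaps for the lugs. It was screwed on by hand: the gaps lie 43 to 86 degrees anticlockwise (from above) of the locked position, unmeasured, and stay put. Lugs pass within about 3 degrees of that angle; turned less or more they catch under the collar. There is no stop at the gaps
- button_top (a point): centre of the top of the red button, a round cap 26 mm wide standing 16 mm proud of its boss, 90 mm from the cartridge's axis, 94 mm above the worktop when out; pressed straight down. The point moves with it
- button (a joint): travel of the red button in m, 0 when out to 0.009 fully down; it slides against about 3 N of friction, has no spring, and stays where it is pushed; at the bottom it is hard. Below 0.007 its pin still blocks the cartridge's lug
- cartridge: spent filter cartridge, loose, 0.25 to 0.5 kg, standing in the housing: white drum 73 mm wide, grey round cap 110 mm wide, its upper face 66 mm above the underside. Two lugs below the cap at the ends of the bar's direction, 14 mm wide, 91 mm over both. Origin at the centre of the underside, z up its axis, x along the grip bar. Locked, its x axis is the mount's x axis
- cartridge_bar (a point): point on the axis in the cartridge's upright grey grip bar, which stands on the cap: 62 mm long, 14 mm thick, from 66 to 106 mm above the underside. The point is 90 mm above the underside (16 mm below the bar's top), a good height to pinch it; x along the bar
- tray: green square tray, 150 mm outside, 18 mm tall, walls and floor 5 mm thick, fixed; origin at the centre of its underside
- spare: new spare cartridge, the same shape as the spent one but with a BLUE cap and blue band, standing loose on the worktop; origin at the centre of its underside; a bystander
- mug: blue mug, 80 mm wide, 90 mm tall; origin at the centre of its underside; a bystander
- oil: green glass bottle, 60 mm wide, 160 mm tall; origin at the centre of its underside; a bystander
- jar: glass jar with steel cap, 70 mm wide, 100 mm tall; origin at the centre of its underside; a bystander
- bowl: white bowl, 130 mm wide, 55 mm tall; origin at the centre of its underside; a bystander
- spoon: wooden-handled spoon lying on the worktop; a bystander
Not all that is in view belongs to the job. Leave any blue or turquoise look-alike of the mount alone.

How it is judged:
By the outcome, as a careful person would: the job done as asked, in the order asked, and still so for the second after the job is handed in, with the robot touching nothing.
It also fails if it takes over 72 s, if anything falls off the work surface, if the arm or the gripper's body presses on something with over 40 N, if the wrist force passes 120 N, or if a joint passes its speed limit or range.

## Working session

There is one attempt and no reset: what is moved stays moved. The work goes in short steps, Python scripts to look and compute and a tool call to move; the robot and the scene stay as the last step left them, time stands still between calls to the robot, and variables do not carry over. Pictures are saved under pics/ and viewed, at most 10 in all, crops included, and the job is handed in when it is done.

Besides the shell and the picture viewer there is one more tool, called after "Emit:" as name(argument=value, ...), one argument or row to a line, values as JSON. apply_moves: Moves the arm, as the interface text tells. Its arguments: {"type":"object","properties":{"series":{"type":"array","items":{"type":"object","properties":{"slide":{"type":"array","items":{"type":"number"}},"yaw":{"type":"number"},"grip":{"type":"number"}}}}},"required":["series"]}

```bash
mkdir -p pics; cat > h.py <<'E'
import numpy as np,cv2
from bench import *
def ray(c,uv):
    K=np.array(c["camera_matrix"]);T=np.array(c["world_from_camera"])
    d=np.linalg.inv(K)@[uv[0],uv[1],1]; return T[:3,3],T[:3,:3]@(d*[1,-1,-1])
def onz(c,uv,z):
    o,d=ray(c,uv); return o+d*(z-o[2])/d[2]
def proj(c,p):
    K=np.array(c["camera_matrix"]);T=np.linalg.inv(np.array(c["world_from_camera"]))
    q=(T[:3,:3]@p+T[:3,3])*[1,-1,-1]; q=K@q; return q[:2]/q[2]
E
python3 - <<'E'
from h import *
for n in("scene","top"):
    cv2.imwrite(f"pics/{n}.png",grab_frame(n)[:,:,::-1]); print(n,calibration(n))
print(calibration("wrist")); s=get_state();print(s)
E
```

```text
scene {'camera_matrix': array([[475.45702856,   0.        , 318.60860763],
       [  0.        , 475.45702856, 246.64619612],
       [  0.        ,   0.        ,   1.        ]]), 'world_from_camera': array([[ 0.89039477, -0.38179864,  0.24784463,  0.8539531 ],
       [ 0.45496334,  0.76361352, -0.45815145, -0.47149695],
       [-0.01433592,  0.52069587,  0.85362186,  1.10525589],
       [ 0.        ,  0.        ,  0.        ,  1.        ]])}
top {'camera_matrix': array([[583.4331351 ,   0.        , 313.66020263],
       [  0.        , 583.4331351 , 241.99193043],
       [  0.        ,   0.        ,   1.        ]]), 'world_from_camera': array([[ 7.93791109e-04,  9.90194882e-01, -1.39690608e-01,
         3.21837506e-01],
       [-9.99997984e-01,  5.28374966e-04, -1.93710462e-03,
         6.28337836e-02],
       [-1.84430206e-03,  1.39691864e-01,  9.90193305e-01,
         1.70150693e+00],
       [ 0.00000000e+00,  0.00000000e+00,  0.00000000e+00,
         1.00000000e+00]])}
{'camera_matrix': array([[343.04348168,   0.        , 321.90074562],
       [  0.        , 343.04348168, 237.45830
[... 445 characters left out ...]
7414,  0.4266892 ,  0.07386959,  1.60653464, -0.03412421,
        1.11081674, -0.06707876]), 'joint_vel': array([-3.56732993e-04, -9.59255461e-04, -1.36465150e-03, -1.81872821e-03,
       -3.99713516e-04,  4.03490244e-05,  1.04125390e-04]), 'effort': array([ 8.98759259e-03, -9.37461162e+01,  3.67728665e+00, -4.55041516e+01,
       -4.85812069e-02,  1.68201659e-02, -5.87288605e-05]), 'eef_pos': array([ 0.28475743, -0.61155219,  0.20483666]), 'ee_rot': array([ 9.76354901e-01,  2.16172974e-01, -1.62372591e-04, -5.71414723e-04]), 'ft_force': array([-0.3734683 , -0.33209118, -0.55272165]), 'torque': array([ 0.0560055 , -0.01122183,  0.01001651]), 'gripper_force': 0.0, 'width': 0.9973672947509917}
```

View pics/top.png

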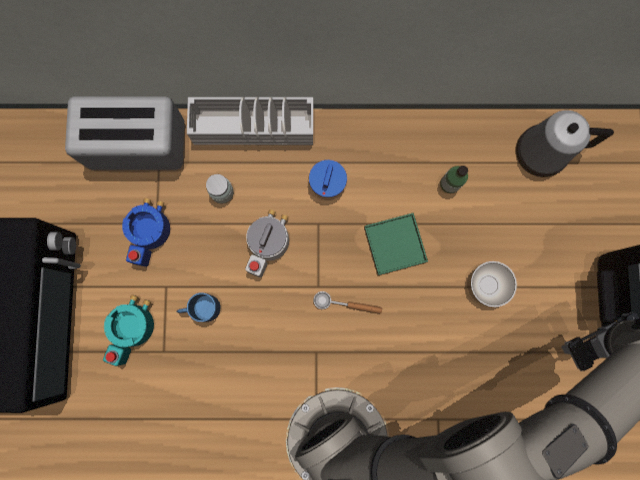

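View pics/scene.png

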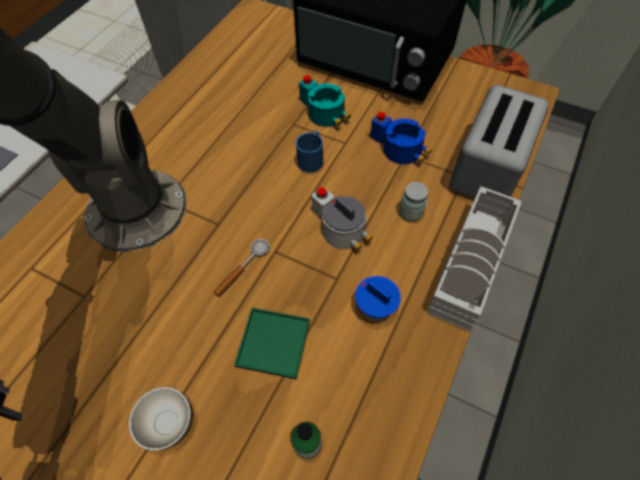

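In the top view, three things resemble the target. The grey-capped cartridge is at (267,238) with its red button at (255,266). The blue spare is at (328,180), and the blue and turquoise look-alike mounts are at (146,226) and (127,325), with buttons at (137,255) and (112,356). By the description I choose the grey cap on the white mount. The tray is at (396,244). Next I'll measure it and check with a crop.

```bash
python3 - <<'E'
from h import *
ct,cs=calibration("top"),calibration("scene")
t=cv2.imread("pics/top.png");s=cv2.imread("pics/scene.png")
def red(im,x,y,r):
    h=cv2.cvtColor(im,cv2.COLOR_BGR2HSV);m=(((h[...,0]<8)|(h[...,0]>172))&(h[...,1]>170)&(h[...,2]>90)).astype(np.uint8)
    k=np.zeros_like(m);k[y-r:y+r,x-r:x+r]=1;v,u=np.nonzero(m*k);return u.mean(),v.mean(),len(u)
a=red(t,255,266,14);b=red(s,322,192,14);print(a,b)
print("button",onz(ct,a[:2],.092),onz(cs,b[:2],.090))
def seg(im,x,y,r,lo,hi):
    h=cv2.cvtColor(im,cv2.COLOR_BGR2HSV);m=cv2.inRange(h,lo,hi);k=np.zeros_like(m);k[y-r:y+r,x-r:x+r]=255;m&=k
    c=max(cv2.findContours(m,0,2)[0],key=cv2.contourArea);return c
c=seg(t,396,244,42,(60,60,20),(90,255,200));R=cv2.minAreaRect(c);print("tray px",R)
for p in cv2.boxPoints(R): print(onz(ct,p,.018))
print("tray c",onz(ct,R[0],.018))
g=cv2.cvtColor(t,cv2.COLOR_BGR2GRAY)
m=np.zeros_like(g);m[226:252,255:280]=(g[226:252,255:280]<88)*255
c=max(cv2.findContours(m,0,2)[0],key=cv2.contourArea);R=cv2.minAreaRect(c);print("bar",R,onz(ct,R[0],.12),[onz(ct,p,.126)[:2].round(3) for p in cv2.boxPoints(R)])
A=cv2.resize(t[195:295,215:315],(400,400),interpolation=2);B=cv2.resize(s[165:265,290:390],(400,400),interpolation=2)
cv2.imwrite("pics/crop.png",np.hstack([A,B]))
E
```

```text
(np.float64(253.40740740740742), np.float64(265.7037037037037), 27) (np.float64(321.3666666666667), np.float64(190.88333333333333), 60)
button [0.48246055 0.23286954 0.092     ] [0.48575987 0.2334231  0.09      ]
tray px ((395.5341796875, 243.34535217285156), (51.36491394042969, 50.68240737915039), 73.85565948486328)
[ 0.60747821 -0.081235    0.018     ]
[ 0.64947954 -0.22455748  0.018     ]
[ 0.50393954 -0.26262345  0.018     ]
[ 0.46290661 -0.12088064  0.018     ]
tray c [ 0.55548322 -0.17232459  0.018     ]
bar ((266.8752746582031, 237.3404541015625), (4.787858963012695, 23.654869079589844), 31.4295654296875) [0.55775479 0.19417696 0.12      ] [array([0.532, 0.216]), array([0.588, 0.183]), array([0.581, 0.172]), array([0.526, 0.205])]
```

View pics/crop.png

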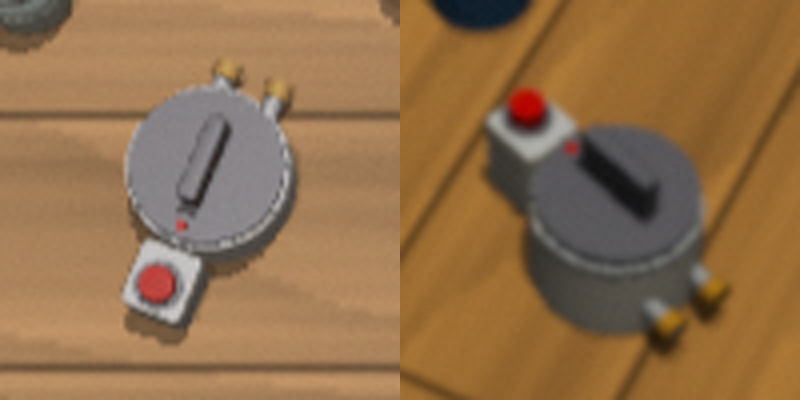

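The crop confirms the choice: a grey cap on a white housing, with the red mark facing its own red button, so it is locked. The button is at (157,284) and the bar at (203,160) in the left half. Moving.

Emit:
apply_moves(
  series=[
    {"slide": [33, -22, -6], "yaw": 0, "grip": 1},
    {"slide": [33, -22, -6], "yaw": 0, "grip": 1},
    {"slide": [33, -22, -6], "yaw": 0, "grip": 1},
    {"slide": [33, -22, -6], "yaw": 0, "grip": 1},
    {"slide": [33, -22, -6], "yaw": 0, "grip": 1},
    {"slide": [33, -22, -6], "yaw": 0, "grip": 1},
    {"slide": [33, -22, -6], "yaw": 0, "grip": 1},
    {"slide": [33, -22, -6], "yaw": 0, "grip": 1},
    {"slide": [33, -22, 0], "yaw": 0, "grip": 1},
    {"slide": [33, -22, 0], "yaw": 0, "grip": 1},
  ],
)

```text
t: 0.93
eef_pos: [0.4919, -0.2714, 0.2538]
ee_rot: [0.976, 0.216, 0.0, 0.0]
ft_force: [0.5, -0.6, -0.4]
width: 0.329
gripper_force: 0.0
```

Emit:
apply_moves(
  series=[
    {"slide": [17, -37, 0], "yaw": 0, "grip": 1},
    {"slide": [17, -37, 0], "yaw": 0, "grip": 1},
    {"slide": [17, -37, 0], "yaw": 0, "grip": 1},
    {"slide": [17, -37, 0], "yaw": 0, "grip": 1},
    {"slide": [17, -37, 0], "yaw": 0, "grip": 1},
    {"slide": [17, -37, 0], "yaw": 0, "grip": 1},
    {"slide": [17, -37, 0], "yaw": 0, "grip": 1},
    {"slide": [17, -37, 0], "yaw": 0, "grip": 1},
    {"slide": [17, -37, 0], "yaw": 0, "grip": 1},
    {"slide": [17, -37, 0], "yaw": 0, "grip": 1},
  ],
)

```text
t: 1.77
eef_pos: [0.4886, 0.1358, 0.2536]
ee_rot: [0.976, 0.216, 0.0, 0.0]
ft_force: [1.5, -0.4, 0.7]
width: 0.01
gripper_force: 0.0
```

Emit:
apply_moves(
  series=[
    {"yaw": 0.117, "grip": 1, "slide": [0, 0, 0]},
    {"yaw": 0.117, "grip": 1, "slide": [0, 0, 0]},
    {"yaw": 0.117, "grip": 1, "slide": [0, 0, 0]},
    {"yaw": 0.117, "grip": 1, "slide": [0, 0, 0]},
    {"yaw": 0.117, "grip": 1, "slide": [0, 0, 0]},
    {"yaw": 0.117, "grip": 1, "slide": [0, 0, 0]},
    {"yaw": 0.117, "grip": 1, "slide": [0, 0, 0]},
    {"yaw": 0.117, "grip": 1, "slide": [0, 0, 0]},
    {"yaw": 0, "grip": 1, "slide": [0, 0, 0]},
  ],
)

```text
t: 2.52
eef_pos: [0.489, 0.1339, 0.2533]
ee_rot: [0.968, -0.251, -0.0, 0.0]
ft_force: [-0.4, -1.0, -0.6]
width: 0.004
gripper_force: 0.0
```

```bash
cat >> h.py <<'E'
from scipy.spatial.transform import Rotation as Ro
def wcal(s):
    c=dict(calibration("wrist"));T=np.eye(4);T[:3,:3]=Ro.from_quat(s["ee_rot"]).as_matrix();T[:3,3]=s["eef_pos"]
    c["world_from_camera"]=T@np.array(c["T_tool_cam"]);return c
E
python3 - <<'E'
from h import *
s=get_state();print(s["eef_pos"],s["ee_rot"],s["q"].round(2));c=wcal(s)
im=grab_frame("wrist")[:,:,::-1];cv2.imwrite("pics/w1.png",im)
print(proj(c,[.484,.233,.094]),proj(c,[.557,.194,.126]))
E
```

```text
[0.48895765 0.1339151  0.25327253] [ 9.68091572e-01 -2.50596562e-01 -2.25315728e-04  1.40845974e-04] [-0.06  0.13 -0.37  1.9   0.05  1.12 -2.52]
[243.23198066 270.92258986] [228.20414331 198.01464164]
```

View pics/w1.png

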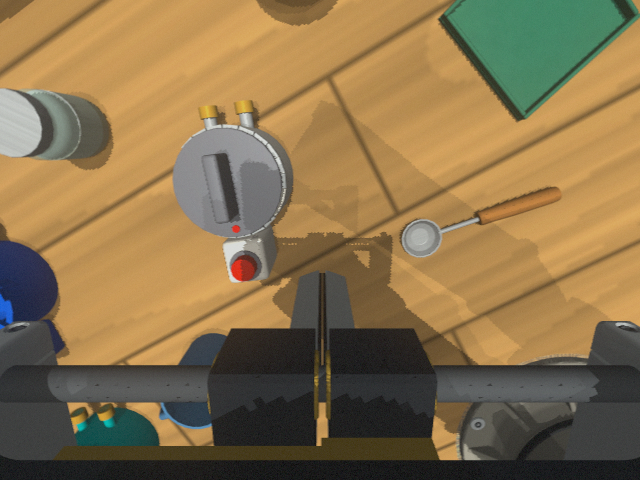

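The wrist view shows the button at (243,267), the red cap mark at (236,229), and the bar from (210,157) to (228,220). These agree with the projected estimates. I'll refine the numbers.

```bash
python3 - <<'E'
from h import *
s=get_state();c=wcal(s);im=cv2.imread("pics/w1.png")
h=cv2.cvtColor(im,cv2.COLOR_BGR2HSV)
m=(((h[...,0]<8)|(h[...,0]>172))&(h[...,1]>150)&(h[...,2]>80)).astype(np.uint8)
m[:, :200]=0;m[:,300:]=0
n,l,st,ce=cv2.connectedComponentsWithStats(m)
for i in range(1,n):
    if st[i,4]>15: print("red",st[i],ce[i].round(1),onz(c,ce[i],.094 if st[i,4]>150 else .086).round(4))
# bright disc top of button
mt=(m>0)&(h[...,2]>190);v,u=np.nonzero(mt&(np.arange(480)[:,None]>245));p=np.array([u.mean(),v.mean()]);print("btop",p,len(u),u.min(),u.max(),v.min(),v.max(),onz(c,p,.094).round(4))
# bar: gray crop
g=cv2.cvtColor(im,cv2.COLOR_BGR2GRAY)
for r in range(150,226,6): print(r,g[r,196:246:2])
E
```

```text
red [232 225   8   8  47] [235.5 228.5] [0.5255 0.2182 0.086 ]
red [231 255  26  26 472] [243.2 268.3] [0.4858 0.2315 0.094 ]
btop [236.55194805 269.95454545] 154 231 241 260 280 [0.4875 0.2387 0.094 ]
150 [144 145 143 145 144 145 143 146 147 146 146 148 127 140 129 136 147 148
 149 152 152 150 152 151 152]
156 [141 145 146 118 120 127 127 132 133 116  74  63  57  62  57  56 117 148
 149 150 150 152 152 151 149]
162 [144 141 145 122 133 138 144 146 151 140 109  64  59  57  58  57  63 113
 146 148 149 151 151 147 127]
168 [142 141 142 141 124 137 143 145 147 151 125  87  58  59  56  57  57 109
 131 147 149 151 124 119 118]
174 [142 142 143 146 128 127 137 141 145 149 147 119  68  58  57  57  55  59
 137 148 144 137 120 117 118]
180 [141 142 143 142 143 119 132 137 141 147 150 137 100  59  58  61  59  56
  89 140 146 140 132 117 116]
186 [143 141 142 141 144 143 125 137 141 143 149 147 124  81  58  57  58  56
  52  98 133 135 136 123 116]
192 [141 142 141 142 143 143 128 129 139 142 146 148 142 115  68  57  53  57
  54  58 116 135 133 114 114]
198 [140 141 144 140 132 131 132 114 134 142 142 146 147 127  90  56  56  56
  54  59  73 127 135 121 114]
204 [140 141 142 135 130 133 132 132 118 129 130 133 135 134 111  73  57  57
  56  56  52 101 133 123 111]
210 [140 139 140 137 131 129 134 131 121 124 131 135 135 135 128 104  60  61
  56  55  56  76 132 117 115]
216 [139 140 138 141 132 132 129 131 132 110 128 130 130 136 136 117  84  60
  55  65  87  85 131 133 114]
222 [140 139 139 137 131 130 130 131 130 132 107 105 103 103  98  97 122 108
 116 133 130 133 132 131 112]
```

```bash
python3 - <<'E'
from h import *
s=get_state();c=wcal(s)
P=onz(c,(214.5,188),.126);a=onz(c,(209,162),.126);b=onz(c,(219.3,210),.126);B=np.array([.485,.2325,.094])
print(P,"heading bar",np.arctan2(*(a-b)[1::-1]),"btn->bar",np.arctan2(*(P-B)[1::-1]),np.linalg.norm((P-B)[:2]))
d=onz(c,(235.5,228.5),.086);print("dot->bar",np.arctan2(*(P-d)[1::-1]))
R=Ro.from_quat(s["ee_rot"]).as_matrix();print("tool xhead",np.arctan2(R[1,0],R[0,0]),"to button",R.T@(B-s["eef_pos"])*1000)
E
```

```text
[0.57004071 0.20057116 0.126     ] heading bar -0.36925307796709456 btn->bar -0.35916828150878094 0.09083707234870131
dot->bar -0.37638954826106125
tool xhead -0.4984644367400766 to button [-50.53366255 -84.61921399 159.33446947]
```

Emit:
apply_moves(
  series=[
    {"slide": [-17, -28, 10], "yaw": 0, "grip": 1},
    {"slide": [-17, -28, 20], "yaw": 0, "grip": 1},
    {"slide": [-16.5, -28.5, 20], "yaw": 0, "grip": 1},
    {"slide": [0, 0, 30], "yaw": 0, "grip": 1},
    {"slide": [0, 0, 30], "yaw": 0, "grip": 1},
    {"slide": [0, 0, 30], "yaw": 0, "grip": 1},
    {"slide": [0, 0, 10], "yaw": 0, "grip": 1},
    {"slide": [0, 0, 0], "yaw": 0, "grip": 1},
  ],
)

```text
t: 3.23
eef_pos: [0.4839, 0.2319, 0.1014]
ee_rot: [0.969, -0.246, -0.002, 0.001]
ft_force: [-0.4, -1.0, 0.5]
width: -0.001
gripper_force: 0.0
```

Emit:
apply_moves(
  series=[
    {"slide": [0, 0, 3], "yaw": -0.066, "grip": 1},
    {"slide": [0, 0, 3], "yaw": -0.067, "grip": 1},
    {"slide": [0, 0, 1], "yaw": 0, "grip": 1},
    {"slide": [0, 0, 0], "yaw": 0, "grip": 1},
  ],
)

```text
t: 3.57
eef_pos: [0.4861, 0.2325, 0.0978]
ee_rot: [0.983, -0.183, 0.001, -0.001]
ft_force: [0.4, 0.2, 0.6]
width: 0.004
gripper_force: 0.0
```

```bash
python3 - <<'E'
from h import *
s=get_state();print(s["eef_pos"],s["ft_force"]);c=wcal(s)
im=grab_frame("wrist")[:,:,::-1];cv2.imwrite("pics/w2.png",im[150:450,120:520])
print(proj(c,s["eef_pos"]))
E
```

```text
[0.48610976 0.2325073  0.0978167 ] [0.42234158 0.22651809 0.60902947]
[323.2564427  286.90189484]
```

View pics/w2.png

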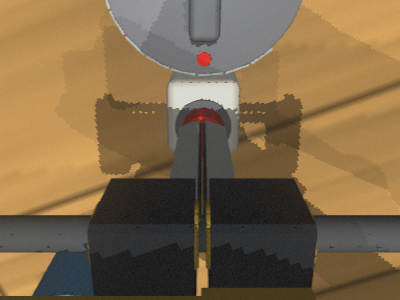

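The fingertips are centred over the red button (200,117 in the crop), with the bar and red mark in line above it. Pressing slowly.

Emit:
apply_moves(
  series=[
    {"slide": [0, 0, 1.5], "yaw": 0, "grip": 1},
    {"slide": [0, 0, 1.5], "yaw": 0, "grip": 1},
    {"slide": [0, 0, 1.5], "yaw": 0, "grip": 1},
    {"slide": [0, 0, 1.5], "yaw": 0, "grip": 1},
    {"slide": [0, 0, 1], "yaw": 0, "grip": 1},
    {"slide": [0, 0, 0], "yaw": 0, "grip": 1},
    {"slide": [0, 0, 0], "yaw": 0, "grip": 1},
  ],
)

```text
t: 4.2
eef_pos: [0.4853, 0.2324, 0.0894]
ee_rot: [0.983, -0.183, -0.0, 0.0]
ft_force: [1.3, 0.8, 0.2]
width: 0.006
gripper_force: 0.6
```

Emit:
apply_moves(
  series=[
    {"slide": [0, 0, 1], "yaw": 0, "grip": 1},
    {"slide": [0, 0, 1], "yaw": 0, "grip": 1},
    {"slide": [0, 0, 1], "yaw": 0, "grip": 1},
  ],
)

```text
t: 4.45
eef_pos: [0.4853, 0.2325, 0.0865]
ee_rot: [0.983, -0.183, -0.0, -0.0]
ft_force: [0.6, 0.1, 3.1]
width: 0.005
gripper_force: 1.4
```

Emit:
apply_moves(
  series=[
    {"slide": [0, 0, 0.6], "yaw": 0, "grip": 1},
    {"slide": [0, 0, 0.6], "yaw": 0, "grip": 1},
    {"slide": [0, 0, 0], "yaw": 0, "grip": 1},
  ],
)

```text
t: 4.7
eef_pos: [0.4853, 0.2324, 0.0853]
ee_rot: [0.983, -0.183, -0.0, 0.0]
ft_force: [0.4, 0.3, 1.9]
width: 0.006
gripper_force: 1.3
```

Emit:
apply_moves(
  series=[
    {"slide": [0, 0, 0.4], "yaw": 0, "grip": 1},
    {"slide": [0, 0, 0.3], "yaw": 0, "grip": 1},
  ],
)

```text
t: 4.87
eef_pos: [0.4853, 0.2325, 0.085]
ee_rot: [0.983, -0.183, -0.0, -0.0]
ft_force: [-4.5, -1.9, 16.1]
width: 0.003
gripper_force: 8.2
```

Emit:
apply_moves(
  series=[
    {"slide": [0, 0, 0.4], "yaw": 0, "grip": 1},
    {"slide": [0, 0, 0], "yaw": 0, "grip": 1},
  ],
)

```text
t: 5.03
eef_pos: [0.4853, 0.2326, 0.0849]
ee_rot: [0.983, -0.183, 0.0, -0.0]
ft_force: [-5.8, -1.9, 18.6]
width: 0.006
gripper_force: 9.0
```

Emit:
apply_moves(
  series=[
    {"slide": [0, 0, -5], "yaw": 0, "grip": 1},
    {"slide": [0, 0, -25], "yaw": 0, "grip": 1},
    {"slide": [0, 0, -35], "yaw": 0, "grip": -1},
    {"slide": [20, 0, -22], "yaw": 0, "grip": -1},
    {"slide": [30, 0, 0], "yaw": 0, "grip": -1},
    {"slide": [0, 0, 0], "yaw": 0, "grip": -1},
    {"slide": [0, 0, 0], "yaw": 0, "grip": -1},
    {"slide": [0, 0, 0], "yaw": 0, "grip": -1},
  ],
)

```text
t: 5.7
eef_pos: [0.5313, 0.2144, 0.1706]
ee_rot: [0.983, -0.183, -0.001, 0.0]
ft_force: [-0.1, -0.2, 0.4]
width: 0.393
gripper_force: 0.0
```

```bash
python3 - <<'E'
from h import *
s=get_state();print(s["eef_pos"],s["ft_force"],s["width"]);c=wcal(s)
im=grab_frame("wrist")[:,:,::-1];cv2.imwrite("pics/w3.png",im)
print("bar pred",proj(c,[.570,.2005,.126]),"btn",proj(c,[.4853,.2325,.085]))
E
```

```text
[0.53131681 0.21439162 0.17060056] [-0.11380797 -0.15283134  0.44203917] 0.3931381135157337
bar pred [321.64859434 201.95965595] btn [322.40200938 299.34467833]
```

View pics/w3.png

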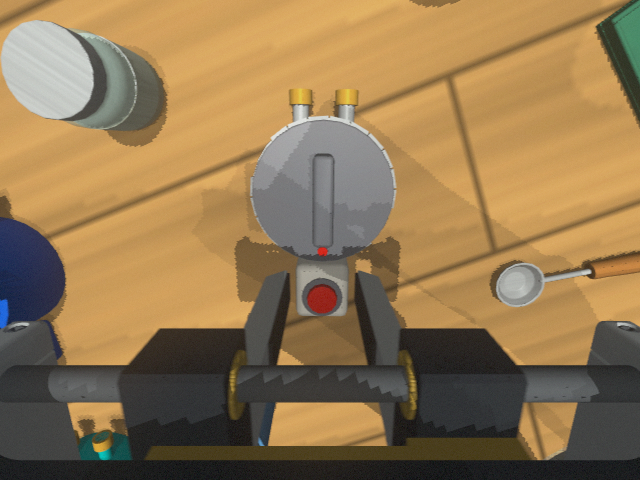

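The bar is at columns 313–333, exactly upright in the view. The button is at (322,299), where predicted, and visibly down. The axis is 41 mm ahead in tool x and 0 in y.

Emit:
apply_moves(
  series=[
    {"slide": [20, 0, 0], "yaw": 0, "grip": -1},
    {"slide": [21, 0, 0], "yaw": 0, "grip": -1},
    {"slide": [0, 0, 0], "yaw": 0, "grip": -1},
    {"slide": [0, 0, 20], "yaw": 0, "grip": -1},
    {"slide": [0, 0, 20], "yaw": 0, "grip": -1},
    {"slide": [0, 0, 20], "yaw": 0, "grip": -1},
    {"slide": [0, 0, 12], "yaw": 0, "grip": -1},
    {"slide": [0, 0, 4], "yaw": 0, "grip": -1},
    {"slide": [0, 0, 0], "yaw": 0, "grip": -1},
    {"slide": [0, 0, 0], "yaw": 0, "grip": -1},
  ],
)

```text
t: 6.58
eef_pos: [0.5704, 0.2001, 0.0958]
ee_rot: [0.983, -0.182, 0.0, -0.0]
ft_force: [-0.0, 0.1, 1.1]
width: 0.996
gripper_force: 0.0
```

```bash
python3 - <<'E'
from h import *
s=get_state();print(s["eef_pos"],s["ee_rot"],s["ft_force"],s["torque"],s["width"],s["q"].round(2));c=wcal(s)
im=grab_frame("wrist")[:,:,::-1];cv2.imwrite("pics/w4.png",im[100:420,120:520])
print("bar pred",proj(c,[.5693,.2001,.126]))
E
```

```text
[0.57038498 0.20013536 0.09582876] [ 9.83215685e-01 -1.82446876e-01  1.29106795e-04 -1.92463424e-04] [-0.01334619  0.12758949  1.0687433 ] [ 0.09569173 -0.02208895  0.01691221] 0.9963635145864469 [-0.28  0.44 -0.21  1.85  0.11  0.86 -2.48]
bar pred [324.27304311 314.21264166]
```

View pics/w4.png

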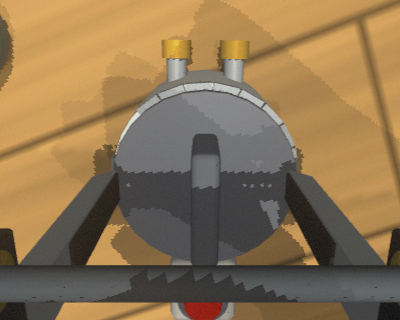

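The bar (crop column 205) is midway between the fingers (columns 120 and 288). Closing.

Emit:
apply_moves(
  series=[
    {"slide": [-0.5, 0, 3], "yaw": 0, "grip": 0},
    {"slide": [0, 0, 0], "yaw": 0, "grip": 0.4},
    {"slide": [0, 0, 0], "yaw": 0, "grip": 0.6},
    {"slide": [0, 0, 0], "yaw": 0, "grip": 0.8},
    {"slide": [0, 0, 0], "yaw": 0, "grip": 1},
    {"slide": [0, 0, 0], "yaw": 0, "grip": 1},
    {"slide": [0, 0, 0], "yaw": 0, "grip": 1},
    {"slide": [0, 0, 0], "yaw": 0, "grip": 1},
    {"slide": [0, 0, 0], "yaw": 0, "grip": 1},
    {"slide": [0, 0, 0], "yaw": 0, "grip": 1},
  ],
)

```text
t: 7.47
eef_pos: [0.5698, 0.1999, 0.0922]
ee_rot: [0.983, -0.183, -0.0, -0.0]
ft_force: [-0.5, -0.5, -0.9]
width: 0.326
gripper_force: 0.0
```

```bash
cat > st.py <<'E'
from h import *
s=get_state();R=Ro.from_quat(s["ee_rot"]).as_matrix()
print(s["t"],s["eef_pos"].round(4),"turn",np.degrees(np.arctan2(R[1,0],R[0,0])+.368).round(1),"F",s["ft_force"].round(1),"M",s["torque"].round(2),s["width"].round(3),s["gripper_force"],"q7",s["q"][6].round(2))
E
python3 st.py
```

```text
Traceback (most recent call last):
  File "st.py", line 3, in <module>
    print(s["t"],s["eef_pos"].round(4),"turn",np.degrees(np.arctan2(R[1,0],R[0,0])+.368).round(1),"F",s["ft_force"].round(1),"M",s["torque"].round(2),s["width"].round(3),s["gripper_force"],"q7",s["q"][6].round(2))
                                                                                                                                                      ^^^^^^^^^^^^^^^^
AttributeError: 'float' object has no attribute 'round'
```

Still closing.

Emit:
apply_moves(
  series=[
    {"slide": [0, 0, 0], "yaw": 0, "grip": 1},
    {"slide": [0, 0, 0], "yaw": 0, "grip": 1},
    {"slide": [0, 0, 0], "yaw": 0, "grip": 1},
    {"slide": [0, 0, 0], "yaw": 0, "grip": 1},
    {"slide": [0, 0, 0], "yaw": 0, "grip": 1},
    {"slide": [0, 0, 0], "yaw": 0, "grip": 1},
  ],
)

```text
t: 7.97
eef_pos: [0.5697, 0.1998, 0.092]
ee_rot: [0.983, -0.183, -0.0, 0.0]
ft_force: [-0.5, -0.1, -3.8]
width: 0.145
gripper_force: 30.0
```

```bash
sed -i 's/s\["width"\].round(3)/s["width"]/' st.py; python3 st.py
```

```text
7.9667 [0.5697 0.1998 0.092 ] turn 0.0 F [-0.5 -0.1 -3.8] M [ 0.06  0.04 -0.01] 0.14491371818137086 29.997054934501648 q7 -2.48
```

Gripped. Now twisting to about 45°.

Emit:
apply_moves(
  series=[
    {"slide": [0, 0, 0], "yaw": -0.03, "grip": 1},
    {"slide": [0, 0, 0], "yaw": -0.04, "grip": 1},
    {"slide": [0, 0, 0], "yaw": -0.04, "grip": 1},
    {"slide": [0, 0, 0], "yaw": 0, "grip": 1},
  ],
)

```text
t: 8.3
eef_pos: [0.5697, 0.1999, 0.092]
ee_rot: [0.992, -0.127, -0.0, 0.0]
ft_force: [-0.4, -0.1, -4.2]
width: 0.147
gripper_force: 30.0
```

```bash
python3 st.py
```

```text
8.3 [0.5697 0.1999 0.092 ] turn 6.5 F [-0.4 -0.1 -4.2] M [0.03 0.02 0.01] 0.14668961061286656 29.996707141399384 q7 -2.38
```

Turning freely with no torque. Continuing to 45°.

Emit:
apply_moves(
  series=[
    {"slide": [0, 0, 0], "yaw": -0.075, "grip": 1},
    {"slide": [0, 0, 0], "yaw": -0.075, "grip": 1},
    {"slide": [0, 0, 0], "yaw": -0.075, "grip": 1},
    {"slide": [0, 0, 0], "yaw": -0.075, "grip": 1},
    {"slide": [0, 0, 0], "yaw": -0.075, "grip": 1},
    {"slide": [0, 0, 0], "yaw": -0.075, "grip": 1},
    {"slide": [0, 0, 0], "yaw": -0.075, "grip": 1},
    {"slide": [0, 0, 0], "yaw": -0.075, "grip": 1},
    {"slide": [0, 0, 0], "yaw": -0.075, "grip": 1},
    {"slide": [0, 0, 0], "yaw": 0, "grip": 1},
  ],
)

```text
t: 9.13
eef_pos: [0.5698, 0.1998, 0.0921]
ee_rot: [0.978, 0.209, -0.0, -0.0]
ft_force: [0.2, 0.6, -3.1]
width: 0.148
gripper_force: 30.0
```

Emit:
apply_moves(
  series=[
    {"slide": [0, 0, -0.6], "yaw": 0, "grip": 1},
    {"slide": [0, 0, -0.6], "yaw": 0, "grip": 1},
    {"slide": [0, 0, -0.6], "yaw": 0, "grip": 1},
    {"slide": [0, 0, 0], "yaw": 0, "grip": 1},
  ],
)

```text
t: 9.47
eef_pos: [0.5699, 0.2, 0.0942]
ee_rot: [0.978, 0.207, 0.0, -0.0]
ft_force: [0.0, -0.3, -3.8]
width: 0.147
gripper_force: 30.0
```

Emit:
apply_moves(
  series=[
    {"slide": [0, 0, -0.3], "yaw": 0, "grip": 1},
    {"slide": [0, 0, 0], "yaw": 0, "grip": 1},
  ],
)

```text
t: 9.63
eef_pos: [0.5698, 0.2, 0.0944]
ee_rot: [0.978, 0.207, 0.0, -0.0]
ft_force: [0.6, -0.5, -3.5]
width: 0.149
gripper_force: 30.0
```

```bash
python3 st.py
```

```text
9.6333 [0.5698 0.2    0.0944] turn 45.0 F [ 0.6 -0.5 -3.5] M [ 0.04 -0.03 -0.06] 0.14865621923266512 29.997142553329468 q7 -1.78
```

Emit:
apply_moves(
  series=[
    {"slide": [0, 0, -0.3], "yaw": 0, "grip": 1},
    {"slide": [0, 0, 0], "yaw": 0, "grip": 1},
  ],
)

```text
t: 9.8
eef_pos: [0.5698, 0.1999, 0.0947]
ee_rot: [0.978, 0.207, 0.0, -0.0]
ft_force: [0.2, 0.4, -3.5]
width: 0.152
gripper_force: 30.0
```

Emit:
apply_moves(
  series=[
    {"slide": [0, 0, -0.3], "yaw": 0, "grip": 1},
    {"slide": [0, 0, 0], "yaw": 0, "grip": 1},
  ],
)

```text
t: 9.97
eef_pos: [0.5699, 0.1999, 0.095]
ee_rot: [0.978, 0.207, 0.0, -0.0]
ft_force: [0.6, 0.0, -2.8]
width: 0.148
gripper_force: 30.0
```

Emit:
apply_moves(
  series=[
    {"slide": [0, 0, -0.3], "yaw": 0, "grip": 1},
    {"slide": [0, 0, 0], "yaw": 0, "grip": 1},
  ],
)

```text
t: 10.13
eef_pos: [0.5698, 0.1999, 0.095]
ee_rot: [0.978, 0.207, -0.0, -0.0]
ft_force: [2.0, 0.6, -7.2]
width: 0.146
gripper_force: 30.0
```

The catch is at z = 0.095, with a light 7 N pull. Now stepping 5° and testing.

Emit:
apply_moves(
  series=[
    {"slide": [0, 0, 0.9], "yaw": 0, "grip": 1},
    {"slide": [0, 0, 0], "yaw": -0.044, "grip": 1},
    {"slide": [0, 0, 0], "yaw": -0.043, "grip": 1},
    {"slide": [0, 0, 0], "yaw": 0, "grip": 1},
    {"slide": [0, 0, -0.6], "yaw": 0, "grip": 1},
    {"slide": [0, 0, -0.5], "yaw": 0, "grip": 1},
    {"slide": [0, 0, 0], "yaw": 0, "grip": 1},
  ],
)

```text
t: 10.72
eef_pos: [0.5698, 0.1998, 0.0951]
ee_rot: [0.968, 0.249, -0.0, -0.0]
ft_force: [1.4, 0.5, -10.4]
width: 0.146
gripper_force: 30.0
```

Emit:
apply_moves(
  series=[
    {"slide": [0, 0, 1.1], "yaw": 0, "grip": 1},
    {"slide": [0, 0, 0], "yaw": -0.044, "grip": 1},
    {"slide": [0, 0, 0], "yaw": -0.043, "grip": 1},
    {"slide": [0, 0, 0], "yaw": 0, "grip": 1},
    {"slide": [0, 0, -0.6], "yaw": 0, "grip": 1},
    {"slide": [0, 0, -0.5], "yaw": 0, "grip": 1},
    {"slide": [0, 0, 0], "yaw": 0, "grip": 1},
  ],
)

```text
t: 11.3
eef_pos: [0.5698, 0.1999, 0.0953]
ee_rot: [0.957, 0.291, -0.0, -0.0]
ft_force: [1.3, 1.1, -8.0]
width: 0.149
gripper_force: 30.0
```

Emit:
apply_moves(
  series=[
    {"slide": [0, 0, 1.1], "yaw": 0, "grip": 1},
    {"slide": [0, 0, 0], "yaw": -0.044, "grip": 1},
    {"slide": [0, 0, 0], "yaw": -0.043, "grip": 1},
    {"slide": [0, 0, 0], "yaw": 0, "grip": 1},
    {"slide": [0, 0, -0.6], "yaw": 0, "grip": 1},
    {"slide": [0, 0, -0.6], "yaw": 0, "grip": 1},
    {"slide": [0, 0, 0], "yaw": 0, "grip": 1},
  ],
)

```text
t: 11.88
eef_pos: [0.57, 0.2, 0.0957]
ee_rot: [0.943, 0.332, 0.0, -0.0]
ft_force: [0.4, -0.5, -3.7]
width: 0.15
gripper_force: 30.0
```

```bash
python3 st.py
```

```text
11.8833 [0.57   0.2    0.0957] turn 59.9 F [ 0.4 -0.5 -3.7] M [ 0.01 -0.04 -0.04] 0.1498645077404623 29.99720960855484 q7 -1.55
```

At 60° it is free: z = 0.0957 and the force is just the weight. I'll pull a little further.

Emit:
apply_moves(
  series=[
    {"slide": [0, 0, -0.4], "yaw": 0, "grip": 1},
    {"slide": [0, 0, 0], "yaw": 0, "grip": 1},
  ],
)

```text
t: 12.05
eef_pos: [0.5699, 0.2, 0.096]
ee_rot: [0.943, 0.333, 0.0, -0.0]
ft_force: [-0.0, 0.5, -3.2]
width: 0.147
gripper_force: 30.0
```

Emit:
apply_moves(
  series=[
    {"slide": [0, 0, -0.5], "yaw": 0, "grip": 1},
    {"slide": [0, 0, 0], "yaw": 0, "grip": 1},
  ],
)

```text
t: 12.22
eef_pos: [0.5699, 0.1999, 0.0965]
ee_rot: [0.943, 0.333, 0.0, -0.0]
ft_force: [0.5, 0.1, -3.8]
width: 0.146
gripper_force: 30.0
```

Emit:
apply_moves(
  series=[
    {"slide": [0, 0, -1], "yaw": 0, "grip": 1},
    {"slide": [0, 0, -1], "yaw": 0, "grip": 1},
    {"slide": [0, 0, -1], "yaw": 0, "grip": 1},
    {"slide": [0, 0, -1], "yaw": 0, "grip": 1},
  ],
)

```text
t: 12.55
eef_pos: [0.5698, 0.1999, 0.1005]
ee_rot: [0.943, 0.333, 0.0, -0.0]
ft_force: [-0.4, -1.0, -3.3]
width: 0.146
gripper_force: 30.0
```

Emit:
apply_moves(
  series=[
    {"slide": [0, 0, -1.5], "yaw": 0, "grip": 1},
    {"slide": [0, 0, -1.5], "yaw": 0, "grip": 1},
    {"slide": [0, 0, -1.5], "yaw": 0, "grip": 1},
    {"slide": [0, 0, -1.5], "yaw": 0, "grip": 1},
  ],
)

```text
t: 12.88
eef_pos: [0.5699, 0.1999, 0.1066]
ee_rot: [0.943, 0.333, 0.0, -0.0]
ft_force: [-0.5, -0.1, -3.5]
width: 0.147
gripper_force: 30.0
```

Emit:
apply_moves(
  series=[
    {"slide": [0, 0, -3], "yaw": 0, "grip": 1},
    {"slide": [0, 0, -3], "yaw": 0, "grip": 1},
    {"slide": [0, 0, -3], "yaw": 0, "grip": 1},
    {"slide": [0, 0, -3], "yaw": 0, "grip": 1},
  ],
)

```text
t: 13.22
eef_pos: [0.5699, 0.1999, 0.1189]
ee_rot: [0.943, 0.333, 0.0, -0.0]
ft_force: [0.0, -0.0, -3.8]
width: 0.148
gripper_force: 30.0
```

```bash
python3 st.py
```

```text
13.2167 [0.5699 0.1999 0.1189] turn 60.0 F [ 0.  -0.  -3.8] M [ 0.03 -0.01 -0.01] 0.14849133699305112 29.997146129608154 q7 -1.54
```

Emit:
apply_moves(
  series=[
    {"slide": [0, 0, -8], "yaw": 0, "grip": 1},
    {"slide": [0, 0, -10], "yaw": 0, "grip": 1},
    {"slide": [0, 0, -10], "yaw": 0, "grip": 1},
    {"slide": [0, 0, -12], "yaw": 0, "grip": 1},
    {"slide": [0, 0, -15], "yaw": 0, "grip": 1},
    {"slide": [0, 0, -15], "yaw": 0, "grip": 1},
    {"slide": [0, 0, -15], "yaw": 0, "grip": 1},
    {"slide": [0, 0, 0], "yaw": 0, "grip": 1},
  ],
)

```text
t: 13.88
eef_pos: [0.5712, 0.2007, 0.2073]
ee_rot: [0.943, 0.333, 0.002, -0.0]
ft_force: [0.7, 0.4, -3.7]
width: 0.148
gripper_force: 30.0
```

```bash
cat > tray.py <<'E'
from h import *
import sys
s=get_state();c=wcal(s);im=grab_frame("wrist")[:,:,::-1].copy();cv2.imwrite("pics/"+sys.argv[1],im)
print(s["eef_pos"],s["ft_force"].round(1),s["width"])
R=Ro.from_quat(s["ee_rot"]).as_matrix()
t=grab_frame("top")[:,:,::-1]
P=np.array([.5555,-.1723,.018]);print("tool to tray(est)",R.T@(P-s["eef_pos"])*1000, "px",proj(c,P))
E
python3 tray.py w5.png
```

```text
[0.5711894 0.2006611 0.2072874] [ 0.7  0.4 -3.7] 0.14789756903572482
tool to tray(est) [-247.20537478  280.16489614  188.60805207] px [538.39232943 404.18004675]
```

Emit:
apply_moves(
  series=[
    {"slide": [-18, 20, 0], "yaw": 0, "grip": 1},
    {"slide": [-23, 26, 0], "yaw": 0, "grip": 1},
    {"slide": [-23, 26, 0], "yaw": 0, "grip": 1},
    {"slide": [-23, 26, 0], "yaw": 0, "grip": 1},
    {"slide": [-23, 26, 0], "yaw": 0, "grip": 1},
    {"slide": [-23, 26, 0], "yaw": 0, "grip": 1},
    {"slide": [-23, 26, 0], "yaw": 0, "grip": 1},
    {"slide": [-23, 26, 0], "yaw": 0, "grip": 1},
    {"slide": [-20, 22, 0], "yaw": 0, "grip": 1},
    {"slide": [0, 0, 0], "yaw": 0, "grip": 1},
  ],
)

```text
t: 14.82
eef_pos: [0.5541, -0.1064, 0.2022]
ee_rot: [0.944, 0.329, -0.001, 0.001]
ft_force: [0.0, -1.1, -3.5]
width: 0.145
gripper_force: 30.0
```

```bash
python3 - <<'E'
from h import *
cs=calibration("scene");im=cv2.imread("pics/scene.png");h=cv2.cvtColor(im,cv2.COLOR_BGR2HSV)
m=cv2.inRange(h,(60,60,20),(90,255,200));k=np.zeros_like(m);k[300:390,225:320]=255
c=max(cv2.findContours(m&k,0,2)[0],key=cv2.contourArea)
q=cv2.approxPolyDP(cv2.convexHull(c),8,True)[:,0];print(q.tolist())
P=np.array([onz(cs,p,.018) for p in q]);print(P.round(3),P.mean(0))
E
python3 tray.py w6.png
```

```text
[[252, 309], [308, 320], [295, 377], [235, 364]]
[[ 0.473 -0.124  0.018]
 [ 0.611 -0.087  0.018]
 [ 0.649 -0.224  0.018]
 [ 0.51  -0.261  0.018]] [ 0.56064489 -0.17403555  0.018     ]
[ 0.55409069 -0.10635211  0.20219748] [ 0.  -1.1 -3.5] 0.14477629581339546
tool to tray(est) [-39.38353269  52.45828824 184.32821114] px [368.40071422 252.20092683]
```

View pics/w6.png

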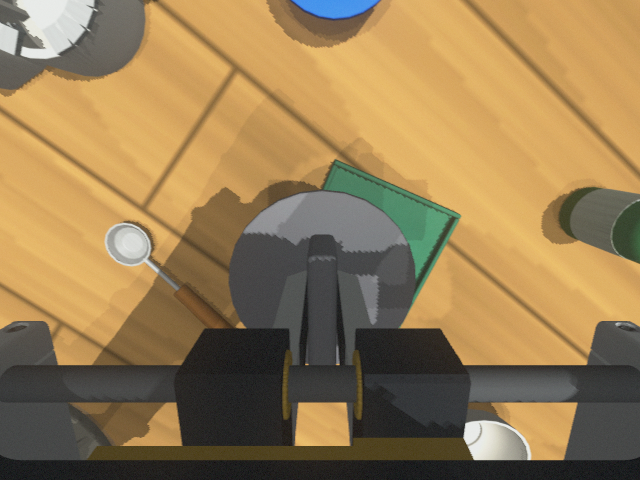

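The cartridge is held upright. Two tray rim corners are visible, at (336,161) and (459,215), and I'll use them to settle the tray centre.

```bash
python3 - <<'E'
from h import *
s=get_state();c=wcal(s)
a=onz(c,(336,160),.018);b=onz(c,(460,215),.018);d=(b-a)[:2];L=np.linalg.norm(d);d/=L;n=np.array([d[1],-d[0]])
if n[0]>0:n=-n
C=((a+b)/2)[:2]+n*.075;print(a,b,L,C)
T=(C+[.5606,-.174])/2;R=Ro.from_quat(s["ee_rot"]).as_matrix()
print(T,R.T@(np.r_[T,.0]-s["eef_pos"])*1000,s["eef_pos"])
E
```

```text
[ 0.61191378 -0.07405604  0.018     ] [ 0.6509691  -0.21584095  0.018     ] 0.14706556714668775 [ 0.55913445 -0.1648658 ]
[ 0.55986722 -0.1694329 ] [-39.00781026  57.01948848 202.45320164] [ 0.55488838 -0.1005832   0.20247237]
```

Emit:
apply_moves(
  series=[
    {"slide": [-14, 19, 0], "yaw": 0, "grip": 1},
    {"slide": [-14, 19, 0], "yaw": 0, "grip": 1},
    {"slide": [-14, 19, 0], "yaw": 0, "grip": 1},
    {"slide": [0, 0, 0], "yaw": 0, "grip": 1},
    {"slide": [0, 0, 20], "yaw": 0, "grip": 1},
    {"slide": [0, 0, 25], "yaw": 0, "grip": 1},
    {"slide": [0, 0, 25], "yaw": 0, "grip": 1},
    {"slide": [0, 0, 15], "yaw": 0, "grip": 1},
    {"slide": [0, 0, 0], "yaw": 0, "grip": 1},
    {"slide": [0, 0, 0], "yaw": 0, "grip": 1},
  ],
)

```text
t: 15.75
eef_pos: [0.5584, -0.1688, 0.1178]
ee_rot: [0.943, 0.334, -0.001, -0.001]
ft_force: [1.0, -0.4, -2.4]
width: 0.149
gripper_force: 30.0
```

```bash
python3 st.py
```

```text
15.75 [ 0.5584 -0.1688  0.1178] turn 60.1 F [ 1.  -0.4 -2.4] M [-0.04 -0.03  0.02] 0.14876868273688348 29.999273121356964 q7 -0.83
```

Emit:
apply_moves(
  series=[
    {"slide": [-2, 2.3, 10], "yaw": 0, "grip": 1},
    {"slide": [0, 0, 10], "yaw": 0, "grip": 1},
    {"slide": [0, 0, 8], "yaw": 0, "grip": 1},
    {"slide": [0, 0, 5], "yaw": 0, "grip": 1},
    {"slide": [0, 0, 2], "yaw": 0, "grip": 1},
    {"slide": [0, 0, 0], "yaw": 0, "grip": 1},
  ],
)

```text
t: 16.25
eef_pos: [0.5583, -0.173, 0.0829]
ee_rot: [0.943, 0.333, -0.0, -0.0]
ft_force: [0.4, -0.0, -3.5]
width: 0.147
gripper_force: 30.0
```

Emit:
apply_moves(
  series=[
    {"slide": [0, 0, 1], "yaw": 0, "grip": 1},
    {"slide": [0, 0, 1], "yaw": 0, "grip": 1},
    {"slide": [0, 0, 1], "yaw": 0, "grip": 1},
  ],
)

```text
t: 16.5
eef_pos: [0.5588, -0.1732, 0.0806]
ee_rot: [0.943, 0.333, 0.0, 0.0]
ft_force: [-0.2, -0.1, -2.8]
width: 0.15
gripper_force: 30.0
```

Emit:
apply_moves(
  series=[
    {"slide": [0, 0, 0.8], "yaw": 0, "grip": 1},
    {"slide": [0, 0, 0.6], "yaw": 0, "grip": 1},
    {"slide": [0, 0, 0.5], "yaw": 0, "grip": 1},
    {"slide": [0, 0, 0], "yaw": 0, "grip": 1},
  ],
)

```text
t: 16.83
eef_pos: [0.5585, -0.1731, 0.0785]
ee_rot: [0.943, 0.333, 0.0, -0.0]
ft_force: [-0.8, -0.1, -3.2]
width: 0.151
gripper_force: 30.0
```

Emit:
apply_moves(
  series=[
    {"slide": [0, 0, 0.4], "yaw": 0, "grip": 1},
    {"slide": [0, 0, 0], "yaw": 0, "grip": 1},
  ],
)

```text
t: 17.0
eef_pos: [0.5585, -0.1732, 0.078]
ee_rot: [0.943, 0.333, -0.0, -0.0]
ft_force: [0.4, 0.2, -3.8]
width: 0.145
gripper_force: 30.0
```

Emit:
apply_moves(
  series=[
    {"slide": [0, 0, 0.3], "yaw": 0, "grip": 1},
    {"slide": [0, 0, 0], "yaw": 0, "grip": 1},
  ],
)

```text
t: 17.17
eef_pos: [0.5585, -0.1732, 0.0778]
ee_rot: [0.943, 0.333, -0.0, -0.0]
ft_force: [-0.8, -0.5, -3.6]
width: 0.146
gripper_force: 30.0
```

Emit:
apply_moves(
  series=[
    {"slide": [0, 0, 0.3], "yaw": 0, "grip": 1},
    {"slide": [0, 0, 0.2], "yaw": 0, "grip": 1},
  ],
)

```text
t: 17.33
eef_pos: [0.5586, -0.1732, 0.0773]
ee_rot: [0.943, 0.333, 0.0, -0.0]
ft_force: [-0.0, -0.6, -2.9]
width: 0.145
gripper_force: 30.0
```

Emit:
apply_moves(
  series=[
    {"slide": [0, 0, 0.3], "yaw": 0, "grip": 1},
    {"slide": [0, 0, 0], "yaw": 0, "grip": 1},
  ],
)

```text
t: 17.5
eef_pos: [0.5586, -0.1732, 0.077]
ee_rot: [0.943, 0.333, 0.0, -0.0]
ft_force: [1.1, -0.1, -2.5]
width: 0.146
gripper_force: 30.0
```

Emit:
apply_moves(
  series=[
    {"slide": [0, 0, 0.3], "yaw": 0, "grip": 1},
    {"slide": [0, 0, 0], "yaw": 0, "grip": 1},
  ],
)

```text
t: 17.67
eef_pos: [0.5587, -0.1731, 0.077]
ee_rot: [0.943, 0.333, 0.0, 0.0]
ft_force: [-0.7, 0.7, 3.7]
width: 0.147
gripper_force: 30.0
```

Emit:
apply_moves(
  series=[
    {"slide": [0, 0, 0.2], "yaw": 0, "grip": 1},
    {"slide": [0, 0, 0], "yaw": 0, "grip": 1},
  ],
)

```text
t: 17.83
eef_pos: [0.5587, -0.1731, 0.077]
ee_rot: [0.943, 0.333, 0.0, 0.0]
ft_force: [-2.4, 0.7, 7.7]
width: 0.149
gripper_force: 30.0
```

It is down on the tray floor. Releasing.

Emit:
apply_moves(
  series=[
    {"slide": [0, 0, -0.3], "yaw": 0, "grip": 1},
    {"slide": [0, 0, 0], "yaw": 0, "grip": 0.3},
    {"slide": [0, 0, 0], "yaw": 0, "grip": 0.3},
    {"slide": [0, 0, 0], "yaw": 0, "grip": 0},
    {"slide": [0, 0, 0], "yaw": 0, "grip": 0},
    {"slide": [0, 0, 0], "yaw": 0, "grip": 0},
    {"slide": [0, 0, 0], "yaw": 0, "grip": 0},
  ],
)

```text
t: 18.42
eef_pos: [0.5586, -0.1732, 0.0768]
ee_rot: [0.943, 0.333, 0.0, -0.0]
ft_force: [-0.8, 1.2, -0.2]
width: 0.493
gripper_force: 0.0
```

Emit:
apply_moves(
  series=[
    {"slide": [0, 0, -5], "yaw": 0, "grip": 0},
    {"slide": [0, 0, -15], "yaw": 0, "grip": 0},
    {"slide": [0, 0, -30], "yaw": 0, "grip": 0},
    {"slide": [0, 0, -30], "yaw": 0, "grip": 0},
    {"slide": [0, 0, -30], "yaw": 0, "grip": 0},
    {"slide": [-30, 0, -20], "yaw": 0, "grip": 0},
    {"slide": [-30, 0, -10], "yaw": 0, "grip": 0},
    {"slide": [-20, 0, 0], "yaw": 0, "grip": 0},
    {"slide": [0, 0, 0], "yaw": 0, "grip": 0},
    {"slide": [0, 0, 0], "yaw": 0, "grip": 0},
  ],
)

```text
t: 19.25
eef_pos: [0.4958, -0.2242, 0.2175]
ee_rot: [0.943, 0.332, 0.0, 0.0]
ft_force: [-0.5, 0.4, -0.9]
width: 0.504
gripper_force: 0.0
```

```bash
python3 st.py; python3 tray.py w7.png; python3 - <<'E'
from h import *
a=grab_frame("scene")[:,:,::-1];b=cv2.imread("pics/w7.png");cv2.imwrite("pics/fin.png",np.hstack([cv2.resize(a,(400,300)),cv2.resize(b,(400,300))]))
E
```

```text
19.25 [ 0.4958 -0.2242  0.2175] turn 59.9 F [-0.5  0.4 -0.9] M [ 0.01 -0.04  0.04] 0.5043408071955523 0.0 q7 -0.65
[ 0.49580234 -0.22415989  0.21750514] [-0.5  0.4 -0.9] 0.5043408071955523
tool to tray(est) [ 78.96928886  -3.21927119 199.52204862] px [318.38160212 142.28203552]
```

View pics/fin.png

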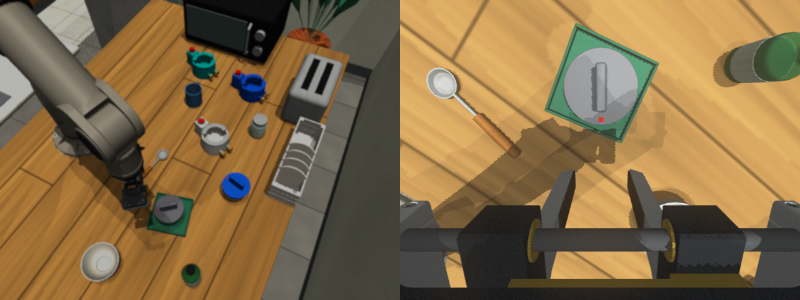

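The cartridge stands upright and centred in the tray, the mount is empty with its button down, and nothing else has moved.

```bash
python3 -c "
from bench import *
print(hand_in())"
```

```text
the job is handed in; nothing more can be done
None
```

The job is handed in: I pressed the button fully down, the lugs came free at about 60° anticlockwise, and the spent cartridge now stands upright and released in the middle of the green tray (19 s of 72 s used; highest force reading about 19 N).

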